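# Hook the spring balancer onto the lathe chuck

### The job

Get the lathe chuck ready for lifting: take the wooden grip of the sprung hook, pull it down against its spring, bring the hook in under the bail of the four-jaw chuck (not the flat faceplate beside it), and let it rise until the bail sits in the hook. Let go so that the spring holds the hook up against the bail, with the chuck still standing upright about where it was, and leave the faceplate alone.

Things in the scene. Friction and masses are not known exactly. Their poses are not given: they have to be found in the camera images.
- hook_grip (a point): Centre of the sprung hook's wooden grip: an upright round knob 28 mm in diameter, free from 23 mm below to 26 mm above this point, a 48 mm steel flange below it; take it from above at any yaw. Grip and hook are one rigid piece that never turns. A 20 mm wide arm runs from under the flange 110 mm towards +x to a column on a trolley and rail lower than 165 mm. Fully up, this point is at z 274 mm.
- hook (a joint): How far grip and hook are pulled down, m: 0 fully up, 0.095 at the lower stop. A spring pulls up with 2.5 N at 0, 5.4 N at the stop, and lifts it back when let go. The hook also slides along world y on its trolley at any height (1.2 N of friction, stays where left, reaches well past both parts); it cannot move in x.
- hook_seat (a point): Mid floor of the hook's throat, 22.5 mm to +y of hook_grip and 99 mm below it. Dark steel hook, 12 mm wide: shank (10 mm) under the grip, a tongue from it to +y, 10 mm thick, its top at this height, and an upturned tip 16 mm high ending 25.5 mm to +y of this point. Throat 35 mm wide, open upwards. z 175 mm fully up (clears both parts), 80 mm fully down (clears all but the bails).
- chuck_bail (a point): Middle of the level top bar of the chuck's bail (axis, z 125 mm): 8 mm steel bar bent to an upside-down U, 84 mm between the legs, the bar along this frame's x (within 11 degrees of world x). Chuck: thick loose steel cylinder, 84 mm wide, 45 high, four jaws on top to 59 mm; open window below the bar from 59 to 121 mm. 0.95 kg: the spring cannot lift it. In x within 10 mm of the hook.
- faceplate_bail (a point): The same point on the bail of the other part, the faceplate, to be left alone: a flat steel disc 104 mm in diameter and 10 mm thick with a ring of screw holes and a narrow hub 48 mm wide, to 42 mm high; same bail, bar at the same height. It stands to the -y or +y side of the chuck, at least 180 mm away.

How it is judged (in metres and radians):
On the way:
1. the hook is pulled down until its tip is below the bail's bar (height (world z) of hook_seat below 0.108 m), for 0.1 s.
At the end, for the whole second after the job is handed in: The hook, let go, is held down by the chuck's bail: its seat is 105 to 130 mm above the table and within 40 mm of the middle of the bail's bar; the chuck stands upright within 10 degrees, its bail within 50 mm of where it was (height (world z) of hook_seat between 0.105 and 0.13 m and distance between hook_seat and chuck_bail below 0.04 m and angle between chuck_bail's own z axis and vertical below 0.17 rad and distance of chuck_bail from where it was at the start of the episode below 0.05 m); the robot touches nothing.
It fails at once if the faceplate is moved by more than 30 mm (distance of faceplate_bail from where it was at the start of the episode above 0.03 m).
It fails at once if the chuck is tipped by more than 25 degrees (angle between chuck_bail's own z axis and vertical above 0.44 rad).
It also fails if it takes over 40 s, if anything falls off the work surface, if the arm or the gripper's body presses on something with over 40 N, if the wrist force passes 120 N, or if a joint passes its speed limit or range.

### The arm

A 7-joint arm with a two-finger parallel gripper is mounted at the origin on the work surface. World frame = base frame: x ahead of the robot, y to its left, z up, the work surface at z = 0. Lengths are in mm, angles in rad, forces in N, time in s.
With the tool pointing down it reaches from about 400 to 875 mm from the base axis. Payload 6.5 kg.
Tool frame: the origin (TCP) lies at the very end of the fingers, on their centre line; the grasp point (between the pads) lies 19 mm behind it; z points along the fingers, y is the line along which they close (so a half turn about z gives the same grasp; the last joint's range is limited). The gripper opens to 88 mm and grips with 3 to 60 N. Pads are 18 mm wide; open, the fingers measure 123 mm over their backs; the gripper's body (75 mm by 187 mm) begins 45 mm behind the grasp point.
Start: joints at [1.197, 0.536, -0.004, 1.538, 0.003, 1.067, -0.071], TCP at [196.922, -619.445, 238.716] pointing down, gripper open.
Joint ranges: [-2.7, 2.7], [-0.37, 2.16], [-1.27, 1.26], [0.24, 2.4], [-1.31, 4.45], [0.19, 1.91], [-2.76, 2.76]. Speed limits (rad/s): [2.39, 2.39, 3.14, 3.14, 3.14, 3.14, 3.14].

### API

Orientations are given as [roll, pitch, yaw] about the fixed x, y, z axes, in that order (R = Rz(yaw) Ry(pitch) Rx(roll)).
In Python, from bench import manip gives the robot as it stands.
- The arm moves only by the shell command python3 -m jog 'ROWS' [FORCE]. ROWS is JSON, a list of rows, each a list of 3 entries, a list of its own where there are three numbers: the shift along the tool's x, y, z as a fraction of full scale, then the turn about the tool's z as a fraction of full scale, then the finger opening in mm, from 0 to 88.1. A call has 1 to 12 rows; each row is the pose to reach, as a shift and turn from the pose commanded when the call began, along the tool's axes at that moment; what a row does not reach only later rows make up. Full scale, the value 1, is 0.15 m for a shift and 45 degrees for a turn. A row lasts 1/10 s, in which the tool goes at most 50 mm and 8.59 degrees, less where a joint would pass 70% of its speed; a pose out of reach is approached as far as the arm can. A call with a number of a shift or a turn outside -1 to 1 is refused whole. A call with a gripper value outside its range is refused whole. The fingers move at their own pace and stop on an object; FORCE is the grip in N (left out, the last holds). Time passes only in rows, so rows that repeat a pose let the fingers close. It gives the time, the measured TCP pose, the force, the opening and the grip force at its end, in the units of the state.
- manip.sense(): the state, without advancing time (a new reading comes with each control period).
- manip.capture(name): name is "side" or "top"; returns (picture, depth): 480x640x3 uint8, blue, green, red; 480x640 float32, mm along the optical axis (not along the pixel's ray), 0 where there is no reading.
- manip.camera_info(name): a dict with "fx", "fy", "cx", "cy" (pixels), "R" (3x3) and "t" (3): a world point X has camera coordinates R X + t. Camera axes: x right, y down, z forward; pixel columns grow to the right and rows downward; lengths in mm; the calibration is good to about 2 mm. A picture is of the moment at which its call begins. camera_info takes no time and is no camera call.
- manip.sign_off(): hands the job in; it is judged then, once.
The state is a dict: "clock": time; "joints": joint angles; "joint_velocities": joint speeds; "effort": joint torques, N m; "position": TCP position; "ee_rot": TCP orientation; "force": force on the tool from outside, world axes, zero at the start; "wrist_torque": the same for the moment, N m; "opening": finger opening in mm; "grasp_force": force on a finger pad.
Only numpy, scipy, OpenCV 4.12 (cv2) and the standard library are available. Lean on these libraries where they do the work, as an engineer would, in place of code of your own. Each camera call takes 0.05 s, during which the arm holds its last target. There are 200 camera calls.

## Working session

There is one attempt and no reset: what is moved stays moved. The work goes in short steps, Python scripts to look and compute and a shell command to move; the robot and the scene stay as the last step left them, time stands still between calls to the robot, and variables do not carry over. Pictures are saved under pics/ and viewed, at most 10 in all, crops included, and the job is handed in when it is done.

```bash
mkdir -p pics
cat > h.py <<'E'
from bench import manip
import numpy as np, cv2
def grab(n,f):
    im,d=manip.capture(n); cv2.imwrite(f'pics/{f}.png',im); np.save(f'pics/{f}.npy',d); return im,d
def world(n,u,v,d):
    c=manip.camera_info(n); p=np.array([(u-c['cx'])/c['fx']*d,(v-c['cy'])/c['fy']*d,d])
    return np.array(c['R']).T@(p-np.array(c['t']))
def onz(n,u,v,z):
    c=manip.camera_info(n);R=np.array(c['R']);o=-R.T@np.array(c['t']);r=R.T@np.array([(u-c['cx'])/c['fx'],(v-c['cy'])/c['fy'],1]);return o+r*(z-o[2])/r[2]
E
python3 - <<'E'
from h import *
for n in('side','top'):
    grab(n,n+'0'); c=manip.camera_info(n);R=np.array(c['R']);print(n,-R.T@np.array(c['t']),R.round(2).tolist())
s=manip.sense();print(s['position'],s['ee_rot'],s['clock'])
E
```

```text
side [ 154.57736833 -404.83332913  542.55631644] [[0.7, -0.72, -0.02], [-0.4, -0.36, -0.84], [0.59, 0.59, -0.54]]
top [505.79463792   1.86897394 823.31666091] [[0.0, -1.0, -0.02], [-1.0, -0.0, -0.06], [0.06, 0.02, -1.0]]
[ 196.74206621 -618.95001417  237.95328827] [-3.14008438e+00  1.27818943e-04  3.07860008e-01] 0.1
```

View pics/top0.png

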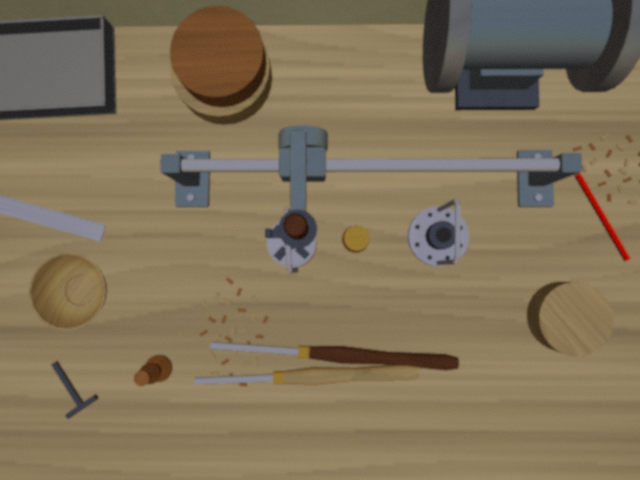

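View pics/side0.png

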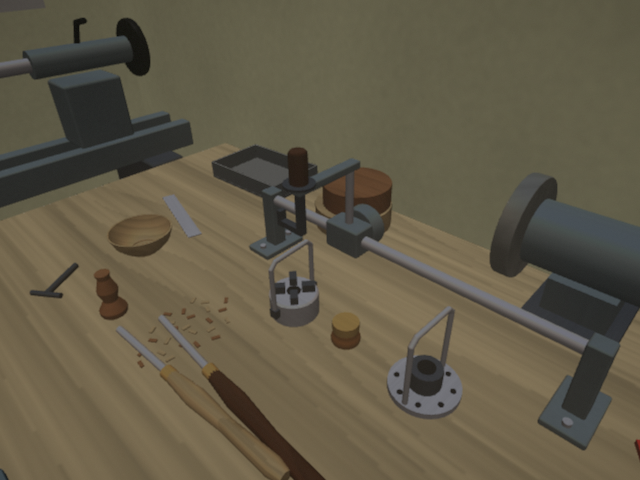

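The top view shows the grip at about (296,226), the chuck at about (291,243) partly under it, and the faceplate at (439,236), to −y. The side view shows the grip top at (298,153) and the chuck bail bar running from (272,263) to (311,243). I'll enlarge both views.

Run:
```python
from h import *
a=cv2.imread('pics/side0.png')[140:330,235:345]; b=cv2.imread('pics/top0.png')[180:290,250:340]
a=cv2.resize(a,None,fx=3,fy=3,interpolation=2); b=cv2.resize(b,None,fx=5,fy=5,interpolation=2)
o=np.zeros((570,790,3),np.uint8);o[:570,:330]=a;o[:550,335:785]=b;cv2.imwrite('pics/c0.png',o)
```

```text
(no output)
```

View pics/c0.png

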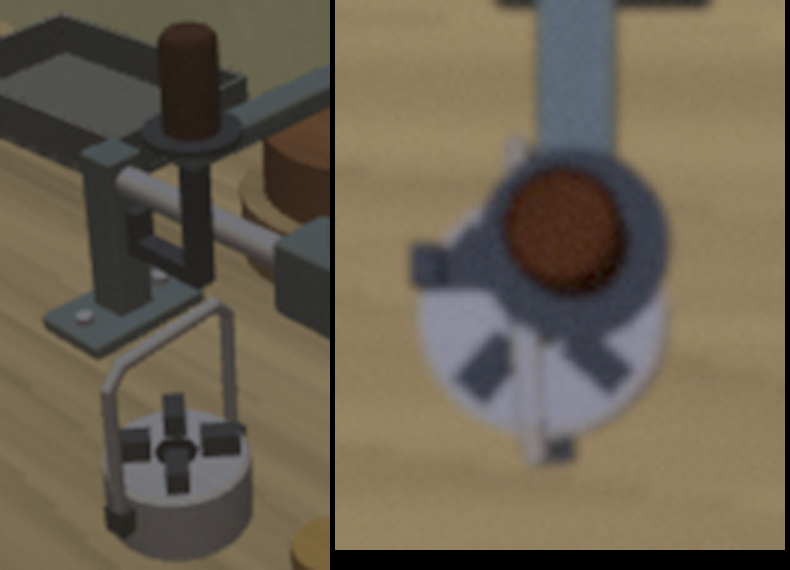

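Run:
```python
from h import *
print('grip',onz('top',296.4,225.6,300),onz('side',235+188/3,140+32/3,300))
print('bail top',onz('top',290,271.5,127),onz('top',286.3,208,127))
print('bail side',onz('side',235+110/3,140+380/3,125),onz('side',235+226/3,140+308/3,125))
print('fp bail',onz('top',457,203,127),onz('top',457,263,127))
```

```text
grip [554.45912876  32.68405152 300.        ] [555.74286444  31.60751384 300.        ]
bail top [502.2761644   51.97111507 127.        ] [596.89528142  58.11806803 127.        ]
bail side [504.60770653  47.16793522 125.        ] [590.43781502  50.14226451 125.        ]
fp bail [ 604.59070809 -195.31982874  127.        ] [ 515.68704975 -194.1452779   127.        ]
```

The grip is at about (555,32), and the bar crosses x=555 at y≈52. I'll go above the grip at TCP z≈330, in four steps.

```bash
python3 -m jog '[[[0,0,-0.3],0,88],[[0.2,-0.2,-0.6],0,88],[[0.45,-0.43,-0.6],0,88],[[0.7,-0.65,-0.6],0,88],[[0.9,-0.85,-0.6],0,88],[[0.9,-0.85,-0.6],0,88]]' 30 
python3 -m jog '[[[0.25,-0.25,0],0,88],[[0.5,-0.5,0],0,88],[[0.7,-0.7,0],0,88],[[0.9,-0.85,0],0,88],[[0.9,-0.85,0],0,88]]' && python3 -m jog '[[[0.25,-0.25,0],0,88],[[0.5,-0.5,0],0,88],[[0.7,-0.7,0],0,88],[[0.9,-0.85,0],0,88],[[0.9,-0.85,0],0,88]]'
```

```text
clock: 0.7
position: [291.4, -451.0, 328.8]
ee_rot: [-3.139, -0.003, 0.317]
force: [-0.3, -0.5, 0.0]
opening: 88.4
grasp_force: 0.0
clock: 1.2
position: [379.8, -290.3, 328.7]
ee_rot: [-3.14, -0.002, 0.316]
force: [-0.2, -0.5, 0.7]
opening: 87.9
grasp_force: 0.0
clock: 1.7
position: [469.2, -128.3, 328.6]
ee_rot: [-3.14, -0.002, 0.315]
force: [-0.3, -0.9, -0.2]
opening: 87.9
grasp_force: 0.0
```

```bash
python3 -m jog '[[[0.25,-0.25,0],0,88],[[0.5,-0.5,0],0,88],[[0.7,-0.7,0],0,88],[[0.87,-0.84,0],0,88],[[0.87,-0.84,0],0,88],[[0.87,-0.84,0],0,88]]'
python3 - <<'E'
from h import *
grab('side','s1')
cv2.imwrite('pics/s1c.png',cv2.resize(cv2.imread('pics/s1.png')[60:340,150:430],None,fx=2,fy=2))
s=manip.sense();print(s['position'],s['ee_rot'])
E
```

```text
clock: 2.3
position: [553.2, 25.6, 328.0]
ee_rot: [3.141, 0.002, 0.307]
force: [-0.5, -0.8, -0.2]
opening: 88.0
grasp_force: 0.0
[552.92915813  24.719422   328.13973765] [3.14063620e+00 1.65143992e-03 3.05229882e-01]
```

View pics/s1c.png

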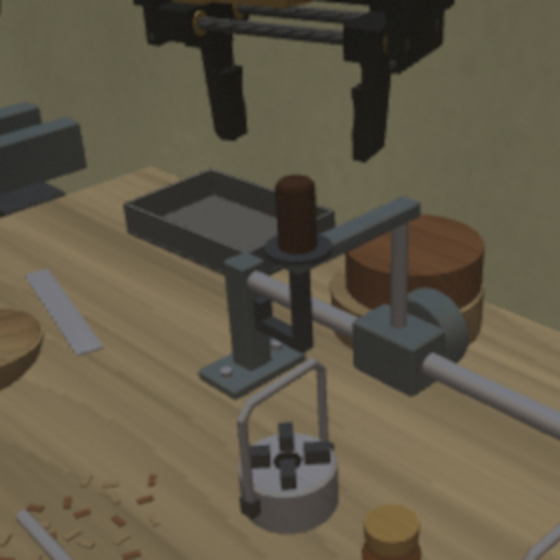

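The open fingers stand astride the grip, which is at crop (296,215). The chuck is untouched. I'll descend to TCP z≈260 and close.

```bash
python3 -m jog '[[[0.027,-0.04,0.1],0,88],[[0.027,-0.04,0.25],0,88],[[0.027,-0.04,0.4],0,88],[[0.027,-0.04,0.45],0,88],[[0.027,-0.04,0.45],0,60],[[0.027,-0.04,0.45],0,30],[[0.027,-0.04,0.45],0,15],[[0.027,-0.04,0.45],0,15],[[0.027,-0.04,0.45],0,15],[[0.027,-0.04,0.45],0,15],[[0.027,-0.04,0.45],0,15],[[0.027,-0.04,0.45],0,15]]' 30
```

```text
clock: 3.55
position: [555.3, 34.3, 261.3]
ee_rot: [3.141, -0.0, 0.308]
force: [0.6, 0.2, -0.0]
opening: 27.1
grasp_force: 30.0
```

```bash
python3 -m jog '[[[-0.035,0.11,0],0,15],[[-0.07,0.23,0],0,15],[[-0.11,0.35,0],0,15],[[-0.11,0.35,0],0,15],[[-0.11,0.35,0.13],0,15],[[-0.11,0.35,0.27],0,15],[[-0.11,0.35,0.4],0,15],[[-0.11,0.35,0.5],0,15],[[-0.11,0.35,0.55],0,15],[[-0.11,0.35,0.55],0,15],[[-0.11,0.35,0.55],0,15]]'
python3 - <<'E'
from h import *
grab('side','s2')
cv2.imwrite('pics/s2c.png',cv2.resize(cv2.imread('pics/s2.png')[140:340,220:420],None,fx=2.8,fy=2.8))
E
```

```text
clock: 4.65
position: [555.4, -19.8, 179.3]
ee_rot: [-3.141, 0.0, 0.308]
force: [-2.1, 1.2, 4.4]
opening: 27.2
grasp_force: 30.0
```

View pics/s2c.png

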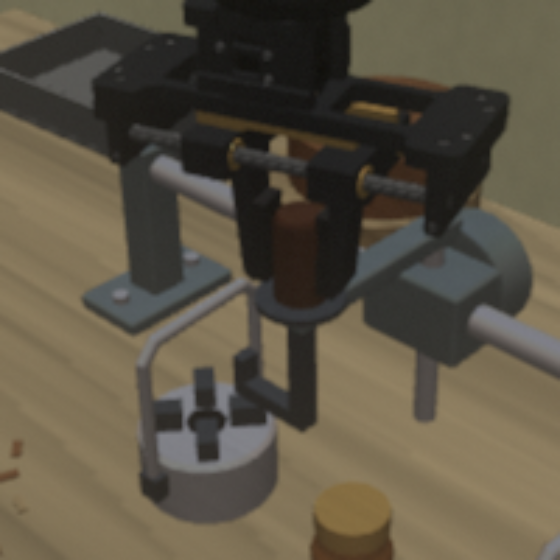

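The hook is pulled down, with its tip at crop (245,365) lower than the bar and on the −y side of the bail; the chuck hasn't moved. Next I'll slide it +y by about 49 mm.

```bash
python3 -m jog '[[[0.025,-0.08,0],0,15],[[0.05,-0.16,0],0,15],[[0.075,-0.24,0],0,15],[[0.1,-0.31,0],0,15],[[0.1,-0.31,0],0,15],[[0.1,-0.31,0],0,15]]'
python3 - <<'E'
from h import *
grab('side','s3')
cv2.imwrite('pics/s3c.png',cv2.resize(cv2.imread('pics/s3.png')[180:330,230:380],None,fx=3.8,fy=3.8))
E
```

```text
clock: 5.3
position: [555.4, 30.1, 178.8]
ee_rot: [-3.14, -0.0, 0.31]
force: [-2.3, 0.4, 5.6]
opening: 26.9
grasp_force: 30.0
```

View pics/s3c.png

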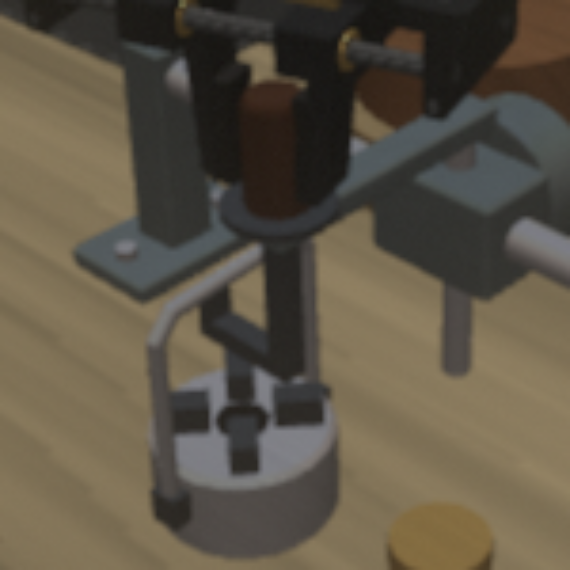

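The shank at (285,300) is on the near side of the bar and the tip at (213,310) is beyond it, so the bar is over the throat. I'll let it rise, release and withdraw.

```bash
python3 -m jog '[[[0,0,-0.06],0,15],[[0,0,-0.12],0,15],[[0,0,-0.17],0,15],[[0,0,-0.17],0,15],[[0,0,-0.17],0,50],[[0,0,-0.17],0,60],[[0,0,-0.17],0,60],[[0,0,-0.17],0,60],[[0,0,-0.4],0,60],[[0,0,-0.65],0,60],[[0,0,-0.9],0,60],[[0,0,-0.9],0,60]]'
python3 - <<'E'
from h import *
grab('side','s4'); grab('top','t4')
a=cv2.resize(cv2.imread('pics/s4.png')[140:340,200:400],None,fx=2.7,fy=2.7)
cv2.imwrite('pics/s4c.png',a)
E
```

```text
clock: 6.55
position: [558.5, 28.7, 318.8]
ee_rot: [3.139, -0.009, 0.308]
force: [-0.3, 0.9, 0.2]
opening: 60.1
grasp_force: 0.0
```

View pics/s4c.png

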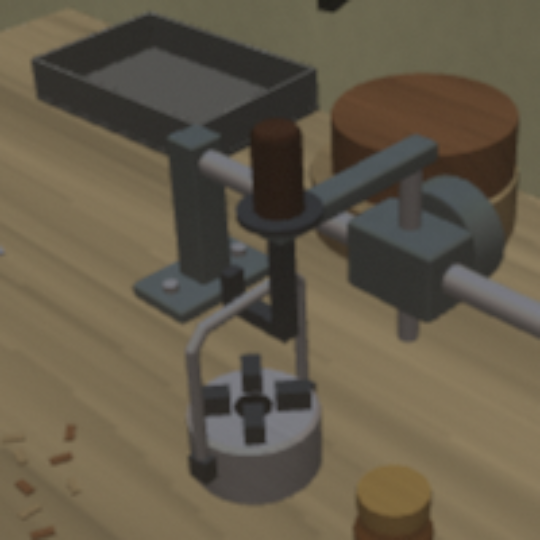

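The bar now sits in the throat, with the tip showing above and behind it at (232,283). The hook is held down, the chuck is upright and the gripper is clear.

```bash
python3 -c "
from bench import manip
print(manip.sign_off())"
```

```text
the job is handed in; nothing more can be done
None
```

The job is handed in, with no verdict returned: in the last picture the spring holds the hook up against the chuck's bail, the chuck stands upright, the gripper is clear, and the arm never went near the faceplate.

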